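Fit the stop rod over the limit switch

TASK

Take the longer of the two flanged stop rods out of the pin rack and put it down through the hole of the test stand's crosshead bar that lies directly above the grey limit switch (not the one above the round rubber buffer). Keep hold of it until its flange is down on the bar, then let go and leave it hanging upright in the hole.

Things in the scene. Friction and masses are not known exactly. Their poses are not given: they have to be found in the camera images.
- stop_rod_grip (a point): Grip centre of the loose long steel stop rod, upright in the rack. From below: shank 16 mm thick, 80 long (lowest 8 tapered to 10 mm); flange 46 mm across, 6 thick; grip 24 mm across, 40 tall. Point: on the axis, 20 mm below the rod's top, 26 above the flange's underside, 106 above the tip; z up the rod. 0.25 kg. Bystanders in the rack: a like rod, shank 45 mm (35 mm lower); a plain dowel.
- pin_rack: Fixed aluminium block, 64 mm (x) by 214 mm (y), 40 mm tall, with three sockets in a row along its y axis at -70, 0 and +70 mm, 30 mm deep, 1.5 mm play: pins lift straight out. Which pin is in which varies. Origin: centre of its underside, on the bench, z up. Fingers closing along its x axis stay clear of the neighbouring pins.
- test_stand: Fixed stand: grey base plate 160 mm (x) by 300 mm (y), a steel column in its middle, and on that a level steel crosshead bar 60 mm (x) by 270 mm (y), 14 mm thick, upper face 150 mm above the bench. The bar has two holes, at y -100 and +100 mm; between them a black clamp 60 by 60 mm stands 16 mm above the bar. Origin: centre of its underside, on the bench, z up.
- switch_hole (a point): Centre, at the bar's upper face, of the 30 mm through hole above the limit switch (grey box 110 mm long, white cover, brass plunger, on the base plate); a round black rubber buffer is under the other hole. Which side varies. Axes as the stand's: y along the bar, z up. With the rod seated (flange on the bar) its grip's centre is 26 mm above this point and its tip is clear of the switch.
There are look-alikes about, which are no part of the job. Leave any blue or turquoise look-alike of the part that bears stop_rod_grip alone.

How it is judged:
By the outcome, as a careful person would: the job done as asked, in the order asked, and still so for the second after the job is handed in, with the robot touching nothing.
It also fails if it takes over 38 s, if anything falls off the work surface, if the arm or the gripper's body presses on something with over 40 N, if the wrist force passes 120 N, or if a joint passes its speed limit or range.

ROBOT

A 6-joint arm with a two-finger parallel gripper is mounted at the origin on the work surface. World frame = base frame: x ahead of the robot, y to its left, z up, the work surface at z = 0. Lengths are in m, angles in rad, forces in N, time in s.
With the tool pointing down it reaches from about 0.25 to 0.725 m from the base axis. Payload 4 kg.
Tool frame: the origin (TCP) lies midway between the tips of the shut fingers; the grasp point (between the pads) lies 19 mm behind it; z points along the fingers, y is the line along which they close (so a half turn about z gives the same grasp; the last joint's range is limited). The gripper opens to 85 mm and grips with 20 to 120 N. Pads are 22 mm wide; open, the fingers measure 114 mm over their backs; the gripper's body (76 mm by 85 mm) begins 54 mm behind the grasp point. The pads swing forward as they close: fully open they stand 13 mm farther back than shut.
Start: joints at [1.157, 0.241, 0.005, 1.335, 0, 1.571], TCP at [0.201, 0.458, 0.231] pointing down, gripper open.
Joint ranges: [-2.72, 2.72], [-1.05, 1.87], [-1.09, 1.28], [-1.99, 2.15], [-1.42, 1.44], [-3.14, 3.14]. Speed limits (rad/s): [2.79, 2.79, 3.14, 3.14, 3.14, 3.14].

INTERFACE

Orientations are given as a unit quaternion [x, y, z, w].
In Python, from workcell import bot gives the robot as it stands.
- The arm moves only by the tool play_rows, never from a script. Its argument "moves" is a list of rows, each a list of 3 entries, a list of its own where there are three numbers: the opening, from -1 (shut) to 1 (fully open), then the shift along the tool's x, y, z in cm, then the turn, a rotation vector about the tool's x, y, z in rad. A call has 1 to 12 rows; each row shifts and turns the commanded pose from where the row before left it, along the tool's axes as they then stand; what a row does not reach is not made up. A row lasts 1/12 s, in which the tool goes at most 41.7 mm and 7.16 degrees, less where a joint would pass 70% of its speed; a pose out of reach is approached as far as the arm can. A call is refused whole if a number of a shift passes 4.17 or a number of a turn 0.125, either way. A call with a gripper value outside its range is refused whole. The fingers move at their own pace and stop on an object; the grip force is fixed at half the most. Time passes only in rows, so rows that do not move let the fingers close. It gives the time, the measured TCP pose, the force and the opening at its end, in the units of the state.
- bot.get_obs(): the state, without advancing time (a new reading comes with each control period).
- bot.camera(name): name is "side" or "top"; returns (picture, depth): 384x512x3 uint8, red, green, blue; 384x512 float32, m along the optical axis (not along the pixel's ray), 0 where there is no reading.
- bot.camera_info(name): a dict with "K" (3x3 intrinsics, pixels), "k1" (the pictures are not rectified: a ray, as slopes to the right and down, at radius r is drawn at 1 + k1 r^2 times it, then the intrinsics apply), "world_from_camera" (4x4, takes a point from camera to world coordinates). Camera axes: x right, y up, looking along -z (the intrinsics and any distortion apply to the point x, -y, -z); pixel columns grow to the right and rows downward; lengths in m; the calibration is good to about 2 mm. A picture is of the moment at which its call begins. camera_info takes no time and is no camera call.
- bot.job_done(): hands the job in, once; it reports no verdict.
The state is a dict: "clock": time; "joint_pos": joint angles; "joint_vel": joint speeds; "tau": joint torques, N m; "eef_pos": TCP position; "tool_rot": TCP orientation; "ft_force": force on the tool from outside, world axes, zero at the start; "ft_torque": the same for the moment, N m; "grip_width": finger opening in m.
Only numpy, scipy, OpenCV 4.12 (cv2) and the standard library are available. Lean on these libraries where they do the work, as an engineer would, in place of code of your own. Each camera call takes 0.05 s, during which the arm holds its last target. There are 200 camera calls.

## Working session

There is one attempt and no reset: what is moved stays moved. The work goes in short steps, Python scripts to look and compute and a tool call to move; the robot and the scene stay as the last step left them, time stands still between calls to the robot, and variables do not carry over. Pictures are saved under pics/ and viewed, on a budget of 10 in all, crops included, one or two more only if the job needs it, and the job is handed in when it is done.

Besides the shell and the picture viewer there is one more tool, called after "Call:" as name([rows], argument=value, ...), one row to a line, values as JSON. play_rows: Moves the arm, as the interface text tells. Its arguments: {"type":"object","properties":{"moves":{"type":"array"}},"required":["moves"]}

```bash
mkdir -p pics; ls; cat > h.py <<'E'
import numpy as np, cv2
from workcell import bot
def grab(n):
    p,d=bot.camera(n); np.savez(f'/tmp/{n}.npz',p=p,d=d); return p,d
def rays(n,uv):
    I=bot.camera_info(n);K=np.array(I['K'],float);T=np.array(I['world_from_camera'])
    uv=np.atleast_2d(np.array(uv,float)); xd=(uv-[K[0,2],K[1,2]])/[K[0,0],K[1,1]]
    x=xd.copy()
    for _ in range(20): x=xd/(1+I['k1']*(x**2).sum(1,keepdims=True))
    c=np.c_[x[:,0],-x[:,1],-np.ones(len(x))]
    return T[:3,3], c@T[:3,:3].T
def onz(n,uv,z):
    o,r=rays(n,uv); return o+r*((z-o[2])/r[:,2])[:,None]
def cloud(n,d):
    h,w=d.shape; v,u=np.mgrid[:h,:w]
    o,r=rays(n,np.c_[u.ravel(),v.ravel()])
    return (o+r*d.ravel()[:,None]).reshape(h,w,3)
def proj(n,P):
    I=bot.camera_info(n);K=np.array(I['K'],float);T=np.linalg.inv(np.array(I['world_from_camera']))
    P=np.atleast_2d(P); c=P@T[:3,:3].T+T[:3,3]; x=np.c_[c[:,0],-c[:,1]]/-c[:,2:]
    x=x*(1+I['k1']*(x**2).sum(1,keepdims=True)); return x*[K[0,0],K[1,1]]+[K[0,2],K[1,2]]
E
python3 - <<'E'
from h import *
for n in('top','side'):
    p,d=grab(n); cv2.imwrite(f'pics/{n}0.png',p[...,::-1]); I=bot.camera_info(n); print(n,I['K'],I['k1'],np.round(I['world_from_camera'],3))
print(bot.get_obs())
E
```

```text
pics
top [[386.34059379   0.         250.37947361]
 [  0.         386.34059379 189.58436907]
 [  0.           0.           1.        ]] -0.034926362843286256 [[-0.148  0.959 -0.243  0.356]
 [-0.989 -0.145  0.03  -0.034]
 [-0.006  0.245  0.97   0.969]
 [ 0.     0.     0.     1.   ]]
side [[441.20058046   0.         265.05835448]
 [  0.         441.20058046 194.72808027]
 [  0.           0.           1.        ]] 0.01202529791880098 [[ 0.966  0.15  -0.208  0.326]
 [-0.256  0.495 -0.83  -0.902]
 [-0.021  0.856  0.517  0.665]
 [ 0.     0.     0.     1.   ]]
{'clock': 0.1, 'joint_pos': array([1.15699431e+00, 2.41334893e-01, 3.87441168e-03, 1.33517556e+00,
       2.97479627e-05, 1.57079956e+00]), 'joint_vel': array([-0.00051493, -0.00087121,  0.00396308,  0.00070464, -0.00017374,
        0.00061013]), 'tau': array([ 2.97893030e-04, -3.73138082e+01,  2.53009629e+01,  1.08216325e-02,
        6.79862251e-05,  2.75887238e-06]), 'eef_pos': array([0.20081796, 0.45730099, 0.23050923]), 'tool_rot': array([ 2.05429506e-01,  9.78671483e-01, -8.97184059e-04, -2.03519833e-04]), 'ft_force': array([0.30407207, 0.90704458, 0.01719366]), 'ft_torque': array([0.00149085, 0.01760581, 0.0049706 ]), 'grip_width': 0.08574623814687295}
```

View pics/top0.png

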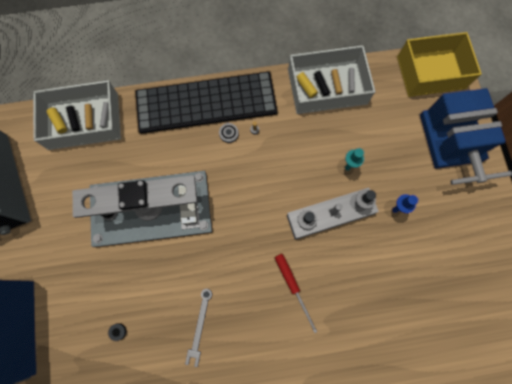

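View pics/side0.png

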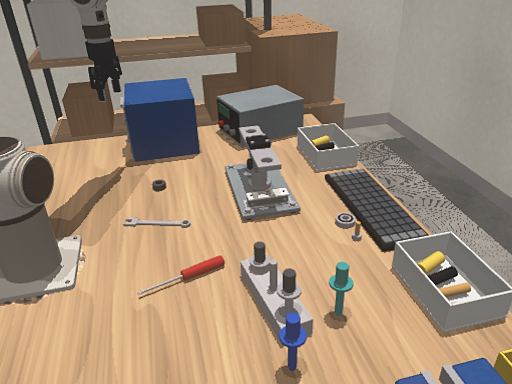

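The top view shows the rack at (333,213) with rods at (308,218) and (366,200). The stand is at (150,205), with its holes at (88,201) and (180,190), and the switch's white cover is at (190,213), on the right-hand hole's side. The blue and turquoise look-alikes are at (405,204) and (355,158). Next I'll measure.

```bash
cat > m.py <<'E'
from h import *
p=np.load('/tmp/top.npz'); p,d=p['p'],p['d']; C=cloud('top',d)
# stand bar & rack outlines by height
def rect(mask,n,z):
    cs,_=cv2.findContours(mask.astype(np.uint8),0,2)
    c=max(cs,key=cv2.contourArea)[:,0].astype(float)
    P=onz(n,c,z)[:,:2]; r=cv2.minAreaRect((P*1000).astype(np.float32)); return r
roi=np.zeros(d.shape,bool); roi[160:255,60:225]=1
print('bar',rect(roi&(C[...,2]>.135)&(C[...,2]<.185),'top',.15))
print('base',rect(roi&(C[...,2]>.006),'top',.012))
roi[:]=0; roi[180:245,280:382]=1
print('rack',rect(roi&(C[...,2]>.03)&(C[...,2]<.048),'top',.04))
for nm,(u,v) in dict(rA=(308,218),dow=(336,211),rB=(367,197)).items():
    w=C[v-14:v+12,u-13:u+13].reshape(-1,3); zt=np.sort(w[:,2])[-12]; k=w[abs(w[:,2]-zt)<.006]
    print(nm,'ztop',zt,'n',len(k),k.mean(0),np.median(k,0))
for nm,(u,v) in dict(h1=(88,201),h2=(180,190)).items():
    w=C[v-10:v+10,u-11:u+11,2]; m=(w<.13).astype(np.uint8)
    n,l,s,c=cv2.connectedComponentsWithStats(m)
    for i in range(1,n): print(nm,s[i],onz('top',c[i]+[u-11,v-10],.15))
    print(np.round(w[::3,::3]*1000))
print('base top', np.median(C[225:240,100:110,2]))
a=p[155:260,60:225]; b=p[175:245,280:385]
cv2.imwrite('pics/crop.png',np.vstack([cv2.resize(a,(780,496),interpolation=2)[:,:,::-1]]))
E
python3 m.py
```

```text
bar ((586.3779296875, 194.78884887695312), (272.0327453613281, 67.23419189453125), 88.84420776367188)
base ((586.2922973632812, 219.34291076660156), (348.27471923828125, 164.7305145263672), 88.72933959960938)
rack ((502.13092041015625, -253.40234375), (64.9680404663086, 213.70401000976562), 8.810995101928711)
rA ztop 0.1016979648008891 n 84 [ 0.49167471 -0.18586094  0.0996759 ] [ 0.49173691 -0.1858427   0.09968944]
dow ztop 0.10800298169311628 n 39 [ 0.50272036 -0.25500637  0.10663279] [ 0.50237877 -0.2545878   0.10667617]
rB ztop 0.13652613538457037 n 81 [ 0.51345469 -0.32276205  0.13485288] [ 0.51340817 -0.32273785  0.13516113]
h1 [  7   5  12  12 103] [[0.58601066 0.29161166 0.15      ]]
[[150. 149. 150. 152. 150. 151. 151. 149.]
 [147. 969. 149. 152. 147. 149. 152. 148.]
 [147. 150. 148. 140.   1.  21. 149. 150.]
 [148. 150. 143.  -2.  -2.  22.  20. 152.]
 [150. 150. 140.  -1.  -2.  21. 149. 150.]
 [152. 148. 148.   2.  -7.  20. 151. 149.]
 [148. 148. 150. 147. 148. 150. 148. 148.]]
h2 [  5   5  12  12 116] [[0.58162288 0.09386199 0.15      ]]
[[149. 148. 149. 150. 150. 148. 150. 150.]
 [146. 149. 148. 147. 147. 153. 149. 149.]
 [150. 150. 139.  46.  51.  47. 152. 150.]
 [147. 149.  20.  22.  48.  50. 148. 151.]
 [149. 149.  17.  19.  48.  48. 151. 151.]
 [147. 150.  19.  17.  48. 150. 150. 149.]
 [148. 149. 149. 148. 149. 151. 150. 149.]]
base top 0.018836663305973167
```

View pics/crop.png

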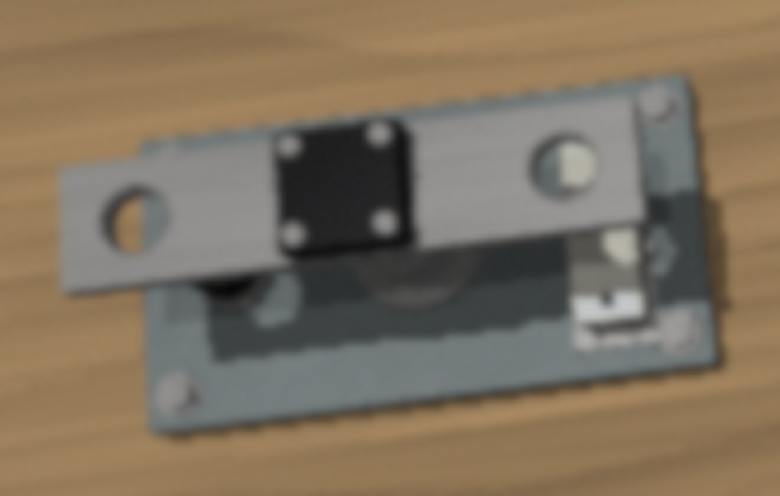

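The switch is under the right-hand hole: from the crop, its white cover is in line with that hole, and the buffer is at left (235,285). The measurements agree with the sizes given:
- **Long rod:** at (0.513,-0.323), top z 0.136 (expected 0.136).
- **Rack:** yaw about 9°.
- **Switch hole:** about (0.584,0.095), after correcting for the visible inner wall of the hole.

Moving over the rod now.

Call:
play_rows([
  [0.2,[0,0,0],[0,0,0.125]],
  [0.2,[0,0,0],[0,0,0.125]],
  [0.2,[0,0,0],[0,0,0.125]],
  [0.2,[0,0,0],[0,0,0.125]],
  [0.2,[0,0,0],[0,0,0.125]],
  [0.2,[0,0,0],[0,0,0.125]],
  [0.2,[0,0,0],[0,0,0.125]],
  [0.2,[0,0,0],[0,0,0.125]],
  [0.2,[-2,0.4,0],[0,0,0]],
  [0.2,[-3,0.7,0],[0,0,0]],
  [0.2,[-3,0.7,0],[0,0,0]],
  [0.2,[-3,0.7,0],[0,0,0]],
])

```text
clock: 1.1
eef_pos: [0.2428, 0.3517, 0.2307]
tool_rot: [0.649, 0.761, -0.001, 0.0]
ft_force: [1.1, 0.3, -0.4]
grip_width: 0.0513
```

Call:
play_rows([
  [0.2,[-3,0.7,0],[0,0,0]],
  [0.2,[-3,0.7,0],[0,0,0]],
  [0.2,[-3,0.7,0],[0,0,0]],
  [0.2,[-3,0.7,0],[0,0,0]],
  [0.2,[-3,0.7,0],[0,0,0]],
  [0.2,[-3,0.7,0],[0,0,0]],
  [0.2,[-3,0.7,0],[0,0,0]],
  [0.2,[-3,0.7,0],[0,0,0]],
  [0.2,[-3,0.7,0],[0,0,0]],
  [0.2,[-3,0.7,0],[0,0,0]],
  [0.2,[-3,0.7,0],[0,0,0]],
  [0.2,[-3,0.7,0],[0,0,0]],
])

```text
clock: 2.1
eef_pos: [0.3822, 0.0091, 0.2311]
tool_rot: [0.65, 0.76, -0.0, -0.0]
ft_force: [0.9, -0.0, -0.2]
grip_width: 0.0514
```

Call:
play_rows([
  [0.2,[-3,0.7,0],[0,0,0]],
  [0.2,[-3,0.7,0],[0,0,0]],
  [0.2,[-3,0.7,0],[0,0,0]],
  [0.2,[-3,0.7,0],[0,0,0]],
  [0.2,[-3,0.7,0],[0,0,0]],
  [0.2,[-3,0.7,0],[0,0,0]],
  [0.2,[-3,0.7,0],[0,0,0]],
  [0.2,[-3,0.7,0],[0,0,0]],
  [0.2,[-2,0.5,0],[0,0,0]],
  [0.2,[0,0,0],[0,0,0]],
  [0.2,[0,0,0],[0,0,0]],
])

```text
clock: 3.02
eef_pos: [0.4827, -0.2374, 0.2302]
tool_rot: [0.65, 0.76, -0.0, -0.001]
ft_force: [-0.6, 0.3, 0.1]
grip_width: 0.0513
```

```bash
cat > g.py <<'E'
import sys
from h import *
from scipy.spatial.transform import Rotation as R
def go(t,yaw=None):
    o=bot.get_obs(); r=R.from_quat(o['tool_rot']).as_matrix(); 
    print('t',round(o['clock'],2),'pos',o['eef_pos'].round(4),'yaw_y',np.degrees(np.arctan2(r[1,1],r[0,1])).round(2),'z',r[:,2].round(4),'F',o['ft_force'].round(1),'w',round(o['grip_width'],4))
    print('shift cm in tool',(r.T@(np.array(t)-o['eef_pos'])*100).round(2))
if __name__=='__main__': go([float(a) for a in sys.argv[1:4]])
E
python3 g.py .513 -.323 .102
python3 - <<'E'
from h import *
p=np.load('/tmp/top.npz'); C=cloud('top',p['d'])
for n,(u,v) in dict(blue=(407,202),teal=(357,155)).items():
    w=C[v-12:v+12,u-12:u+12].reshape(-1,3); zt=np.sort(w[:,2])[-10]; print(n,zt,w[abs(w[:,2]-zt)<.006].mean(0))
# side view check: dark grip caps of long rod
s=np.load('/tmp/side.npz'); S=cloud('side',s['d'])
for n,q in dict(rod=[.513,-.323,.136],hole=[.584,.095,.15]).items(): print(n,proj('side',q),proj('top',q))
w=S[262:300,275:305].reshape(-1,3); zt=np.sort(w[:,2])[-10]; k=w[abs(w[:,2]-zt)<.006]; print('rod top side',zt,k.mean(0))
v,u=np.mgrid[140:175,245:285]; B=S[140:175,245:285]; m=((B[...,2]<.13)).astype(np.uint8)
for r in m: print(''.join('.#'[x] for x in r))
E
```

```text
t 3.02 pos [ 0.4827 -0.2374  0.2302] yaw_y 8.89 z [-0.0019  0.0012 -1.    ] F [-0.6  0.3  0.1] w 0.0513
shift cm in tool [-8.95  1.69 12.8 ]
blue 0.12715581131302578 [ 0.49000868 -0.41812423  0.12467473]
teal 0.1264089405385258 [ 0.61775661 -0.32205835  0.12436799]
rod [[289.40587509 271.6353692 ]] [[370.77048402 194.61297227]]
hole [[267.01084818 159.58138634]] [[178.82993602 189.64634473]]
rod top side 0.13829818121335336 [ 0.5117649  -0.32577626  0.1361325 ]
.........................###############
..........................##############
..........................##############
...........................#############
#.........................##############
#.........................##############
##........................##############
##.........................#############
###........................#############
###.........................############
####.........................###########
####.........................###########
#####.........................##########
#####..........................#########
######.........................#########
######..........................########
#######.........................########
#######..........................#######
########..........................######
#.######..........................######
########...........................#####
#########..........................#####
#########...........####............####
##########...........................###
##########...........................###
###########..........................###
###########..........................###
###.########.........................###
############.........................###
#############....................#######
#############.............##############
##############....######################
##################################.#####
########################################
########################################
```

Call:
play_rows([
  [0.2,[-3,0.6,0],[0,0,0]],
  [0.2,[-3,0.6,0],[0,0,0]],
  [0.2,[-2.95,0.5,0],[0,0,0]],
  [0.2,[0,0,0],[0,0,0]],
  [0.2,[0,0,1.8],[0,0,0]],
  [0.2,[0,0,1.8],[0,0,0]],
  [0.2,[0,0,1.2],[0,0,0]],
  [0.2,[0,0,0],[0,0,0]],
  [0.2,[0,0,0],[0,0,0]],
])

```text
clock: 3.77
eef_pos: [0.5131, -0.3207, 0.1828]
tool_rot: [0.649, 0.761, -0.0, -0.001]
ft_force: [0.2, 1.0, 0.1]
grip_width: 0.0512
```

```bash
python3 g.py .513 -.323 .102; python3 - <<'E'
from h import *
a=grab('top')[0][140:240,290:430]; b=grab('side')[0][200:340,220:370]
cv2.imwrite('pics/c2.png',np.vstack([cv2.resize(a,(420,300)),cv2.resize(b[:99],(420,277))])[...,::-1])
E
```

```text
t 3.77 pos [ 0.5131 -0.3207  0.1828] yaw_y 9.06 z [-0.0021  0.0016 -1.    ] F [0.2 1.  0.1] w 0.0512
shift cm in tool [-0.24 -0.03  8.08]
```

View pics/c2.png

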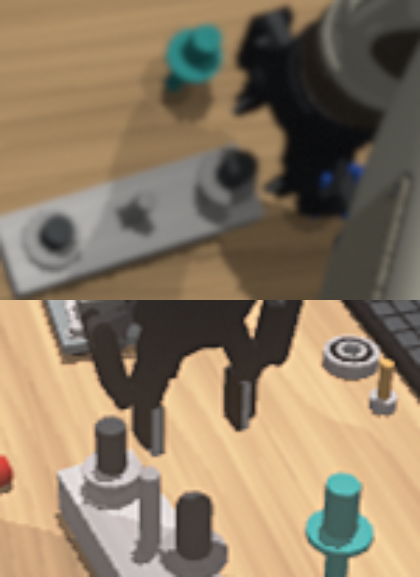

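The side view shows the open fingers straddling the long rod, and both neighbouring rods and the turquoise one are clear. I'll correct by 2 mm, descend and close.

Call:
play_rows([
  [0.2,[-0.2,0,1.5],[0,0,0]],
  [0.2,[0,0,1.5],[0,0,0]],
  [0.2,[0,0,1.5],[0,0,0]],
  [0.2,[0,0,1.5],[0,0,0]],
  [0.2,[0,0,1.0],[0,0,0]],
  [0.2,[0,0,0.6],[0,0,0]],
  [0.2,[0,0,0.3],[0,0,0]],
  [0.2,[0,0,0],[0,0,0]],
  [0.2,[0,0,0],[0,0,0]],
])

```text
clock: 4.62
eef_pos: [0.5147, -0.3246, 0.1052]
tool_rot: [0.649, 0.76, 0.0, 0.001]
ft_force: [0.6, -0.0, 0.6]
grip_width: 0.0514
```

```bash
python3 g.py .513 -.323 .102
```

```text
t 4.62 pos [ 0.5147 -0.3246  0.1052] yaw_y 9.0 z [ 1.1e-03 -7.0e-04 -1.0e+00] F [ 0.6 -0.   0.6] w 0.0514
shift cm in tool [ 0.19 -0.14  0.32]
```

Call:
play_rows([
  [0.2,[0.15,-0.15,0.2],[0,0,0]],
  [0.2,[0,0,0],[0,0,0]],
  [-0.3,[0,0,0],[0,0,0]],
  [-1,[0,0,0],[0,0,0]],
  [-1,[0,0,0],[0,0,0]],
  [-1,[0,0,0],[0,0,0]],
  [-1,[0,0,0],[0,0,0]],
  [-1,[0,0,0],[0,0,0]],
  [-1,[0,0,0],[0,0,0]],
])

```text
clock: 5.37
eef_pos: [0.5127, -0.3233, 0.1028]
tool_rot: [0.649, 0.76, 0.0, 0.0]
ft_force: [-0.4, -0.2, 4.4]
grip_width: 0.0228
```

```bash
python3 g.py .513 -.323 .102
```

```text
t 5.37 pos [ 0.5127 -0.3233  0.1028] yaw_y 8.99 z [ 8.e-04 -5.e-04 -1.e+00] F [-0.4 -0.2  4.4] w 0.0228
shift cm in tool [0.03 0.03 0.08]
```

Gripped at 23 mm width. Lifting straight out.

Call:
play_rows([
  [-1,[0,0,-0.4],[0,0,0]],
  [-1,[0,0,-0.8],[0,0,0]],
  [-1,[0,0,-1.2],[0,0,0]],
  [-1,[0,0,-1.6],[0,0,0]],
  [-1,[0,0,-2.5],[0,0,0]],
  [-1,[0,0,-2.5],[0,0,0]],
  [-1,[0,0,-2.5],[0,0,0]],
  [-1,[0,0,-2.5],[0,0,0]],
  [-1,[0,0,-2.5],[0,0,0]],
  [-1,[0,0,-2.0],[0,0,0]],
  [-1,[0,0,-1.0],[0,0,0]],
  [-1,[0,0,0],[0,0,0]],
])

```text
clock: 6.37
eef_pos: [0.5131, -0.3236, 0.3004]
tool_rot: [0.65, 0.76, 0.0, 0.002]
ft_force: [0.4, 0.2, -3.5]
grip_width: 0.0226
```

```bash
python3 g.py .584 .095 .295;python3 - <<'E'
from h import *
a=grab('side')[0]
cv2.imwrite('pics/s3.png',cv2.resize(a[120:340,180:400],(600,600))[...,::-1])
E
```

```text
t 6.37 pos [ 0.5131 -0.3236  0.3004] yaw_y 8.99 z [ 0.0037 -0.0026 -1.    ] F [ 0.4  0.2 -3.5] w 0.0226
shift cm in tool [40.24 13.54  0.46]
```

View pics/s3.png

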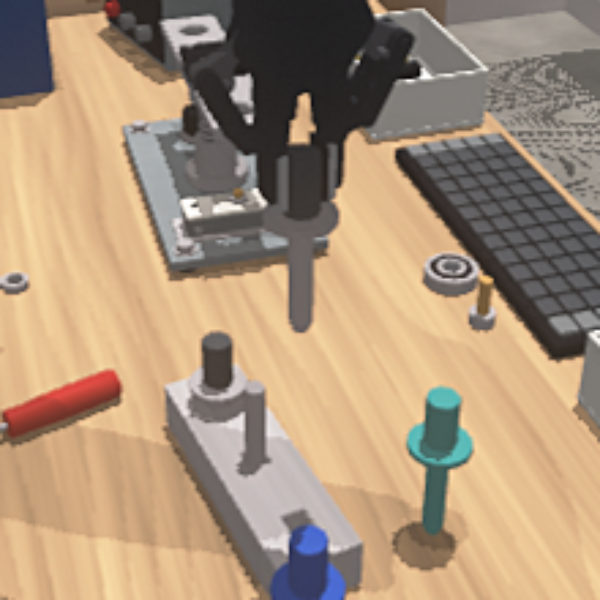

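The long rod hangs upright from the fingers with its tip at (300,325) in the crop, and the short rod and dowel are still in the rack. Carrying it to the hole.

Call:
play_rows([
  [-1,[1.0,0.35,0],[0,0,0]],
  [-1,[2,0.7,0],[0,0,0]],
  [-1,[3,1,0],[0,0,0]],
  [-1,[3,1,0],[0,0,0]],
  [-1,[3,1,0],[0,0,0]],
  [-1,[3,1,0],[0,0,0]],
  [-1,[3,1,0],[0,0,0]],
  [-1,[3,1,0],[0,0,0]],
  [-1,[3,1,0],[0,0,0]],
  [-1,[3,1,0],[0,0,0]],
  [-1,[3,1,0],[0,0,0]],
  [-1,[3,1,0],[0,0,0]],
])

```text
clock: 7.42
eef_pos: [0.5686, 0.0224, 0.2953]
tool_rot: [0.649, 0.761, -0.001, -0.002]
ft_force: [0.9, -0.2, -2.2]
grip_width: 0.0227
```

Call:
play_rows([
  [-1,[2.5,0.9,0],[0,0,0]],
  [-1,[2,0.6,0],[0,0,0]],
  [-1,[1,0,0],[0,0,0]],
  [-1,[0,0,0],[0,0,0]],
  [-1,[0,0,0],[0,0,0]],
])

```text
clock: 7.83
eef_pos: [0.5752, 0.0769, 0.2962]
tool_rot: [0.649, 0.761, -0.001, -0.001]
ft_force: [0.0, -0.4, -3.1]
grip_width: 0.0224
```

```bash
python3 g.py .584 .095 .275
```

```text
t 7.83 pos [0.5752 0.0769 0.2962] yaw_y 9.06 z [-0.0026 -0.0011 -1.    ] F [ 0.  -0.4 -3.1] w 0.0224
shift cm in tool [1.65 1.16 2.11]
```

Call:
play_rows([
  [-1,[0.8,0.6,0.5],[0,0,0]],
  [-1,[0.8,0.6,1.0],[0,0,0]],
  [-1,[0,0,1.0],[0,0,0]],
  [-1,[0,0,0],[0,0,0]],
  [-1,[0,0,0],[0,0,0]],
  [-1,[0,0,0],[0,0,0]],
])

```text
clock: 8.33
eef_pos: [0.5857, 0.094, 0.2721]
tool_rot: [0.65, 0.76, -0.0, -0.0]
ft_force: [0.6, -1.1, -3.6]
grip_width: 0.0227
```

```bash
python3 g.py .584 .095 .275;python3 - <<'E'
from h import *
b=grab('top')[0]; a=grab('side')[0]; 
print(proj('side',[[.584,.095,.15],[.584,.095,.18]]))
cv2.imwrite('pics/s4.png',np.hstack([cv2.resize(a[80:220,200:320],(480,560)),cv2.resize(b[150:220,150:190],(320,560))])[...,::-1])
E
```

```text
t 8.33 pos [0.5857 0.094  0.2721] yaw_y 8.94 z [-3.e-04 -1.e-04 -1.e+00] F [ 0.6 -1.1 -3.6] w 0.0227
shift cm in tool [ 0.12 -0.16 -0.29]
[[267.01084818 159.58138634]
 [266.78870217 149.0859896 ]]
```

View pics/s4.png

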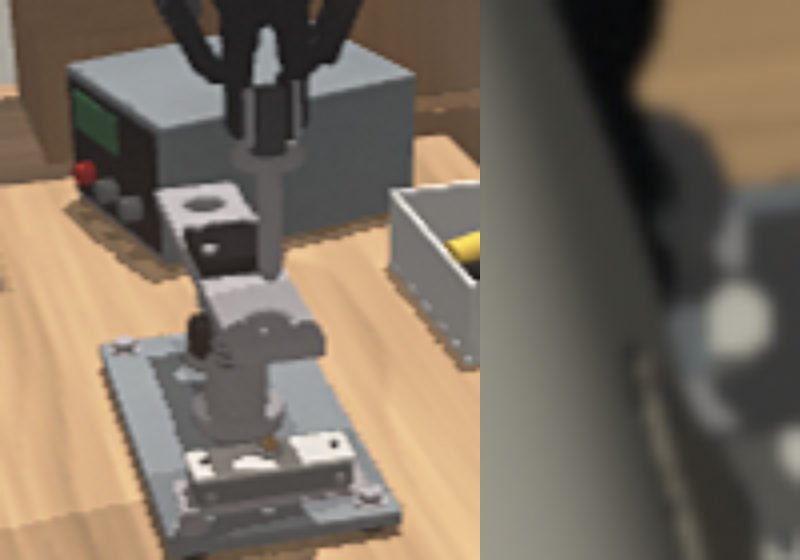

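The side view agrees: the tip at crop (270,275), i.e. image (267.5,148.8), is where the hole axis should be at that height (266.8,149.1). Lowering to about 1 cm above seating.

Call:
play_rows([
  [-1,[0.1,-0.15,0.5],[0,0,0]],
  [-1,[0,0,1.0],[0,0,0]],
  [-1,[0,0,1.0],[0,0,0]],
  [-1,[0,0,1.0],[0,0,0]],
  [-1,[0,0,1.0],[0,0,0]],
  [-1,[0,0,0],[0,0,0]],
])

```text
clock: 8.93
eef_pos: [0.5822, 0.0949, 0.2237]
tool_rot: [0.649, 0.76, -0.002, -0.002]
ft_force: [0.3, 0.7, -3.9]
grip_width: 0.0226
```

Call:
play_rows([
  [-1,[0,0,1.0],[0,0,0]],
  [-1,[0,0,1.0],[0,0,0]],
  [-1,[0,0,1.0],[0,0,0]],
  [-1,[0,0,1.0],[0,0,0]],
  [-1,[0,0,1.0],[0,0,0]],
  [-1,[0,0,0.5],[0,0,0]],
  [-1,[0,0,0],[0,0,0]],
  [-1,[0,0,0],[0,0,0]],
])

```text
clock: 9.6
eef_pos: [0.5838, 0.0952, 0.1719]
tool_rot: [0.649, 0.76, -0.0, -0.0]
ft_force: [-0.2, -0.1, -2.5]
grip_width: 0.0223
```

```bash
python3 g.py .584 .095 .163;python3 - <<'E'
from h import *
b=grab('top')[0]; a=grab('side')[0]; 
cv2.imwrite('pics/s5.png',np.hstack([cv2.resize(a[100:220,210:310],(500,600)),cv2.resize(b[165:225,160:190],(300,600))])[...,::-1])
E
```

```text
t 9.6 pos [0.5838 0.0952 0.1719] yaw_y 9.0 z [-7.e-04 -1.e-04 -1.e+00] F [-0.2 -0.1 -2.5] w 0.0223
shift cm in tool [-0.02  0.02  0.89]
```

View pics/s5.png

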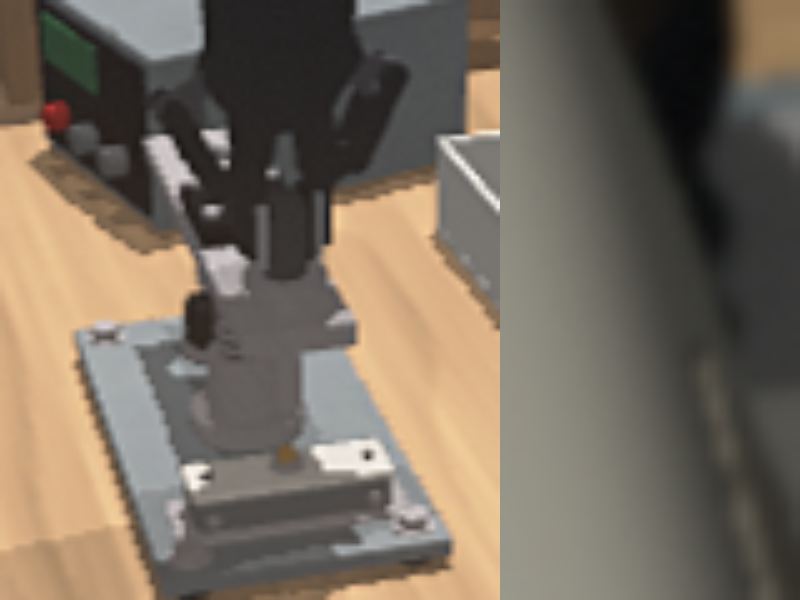

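The tip is now about 7 cm below the bar's upper face with no contact force, so the shank is in the hole. I'll seat it gently and watch the force.

Call:
play_rows([
  [-1,[0,0,0.3],[0,0,0]],
  [-1,[0,0,0.2],[0,0,0]],
  [-1,[0,0,0.2],[0,0,0]],
  [-1,[0,0,0],[0,0,0]],
  [-1,[0,0,0],[0,0,0]],
])

```text
clock: 10.12
eef_pos: [0.5838, 0.0952, 0.1651]
tool_rot: [0.649, 0.76, -0.0, -0.0]
ft_force: [0.3, 0.2, -2.4]
grip_width: 0.0225
```

Call:
play_rows([
  [-1,[0,0,0.1],[0,0,0]],
  [-1,[0,0,0],[0,0,0]],
  [-1,[0,0,0],[0,0,0]],
])

```text
clock: 10.37
eef_pos: [0.5839, 0.0952, 0.1643]
tool_rot: [0.649, 0.76, -0.0, 0.0]
ft_force: [0.2, -0.5, -2.8]
grip_width: 0.0226
```

Call:
play_rows([
  [-1,[0,0,0.1],[0,0,0]],
  [-1,[0,0,0],[0,0,0]],
  [-1,[0,0,0],[0,0,0]],
])

```text
clock: 10.62
eef_pos: [0.5839, 0.0952, 0.1632]
tool_rot: [0.649, 0.76, -0.0, -0.0]
ft_force: [0.1, -0.5, -3.2]
grip_width: 0.0224
```

Call:
play_rows([
  [-1,[0,0,0.05],[0,0,0]],
  [-1,[0,0,0],[0,0,0]],
  [-1,[0,0,0],[0,0,0]],
])

```text
clock: 10.87
eef_pos: [0.584, 0.0952, 0.1629]
tool_rot: [0.649, 0.76, 0.0, 0.0]
ft_force: [0.0, -0.3, -1.6]
grip_width: 0.0226
```

Call:
play_rows([
  [-1,[0,0,0.05],[0,0,0]],
  [-1,[0,0,0],[0,0,0]],
  [-1,[0,0,0],[0,0,0]],
])

```text
clock: 11.12
eef_pos: [0.584, 0.0952, 0.1629]
tool_rot: [0.649, 0.76, 0.0, 0.0]
ft_force: [-2.1, -0.6, 0.8]
grip_width: 0.0225
```

Call:
play_rows([
  [-1,[0,0,0.05],[0,0,0]],
  [-1,[0,0,0],[0,0,0]],
  [-1,[0,0,0],[0,0,0]],
])

```text
clock: 11.37
eef_pos: [0.5841, 0.0952, 0.1629]
tool_rot: [0.649, 0.76, 0.0, 0.0]
ft_force: [-2.6, 0.1, 5.3]
grip_width: 0.0227
```

The flange is down: z has stopped at 0.1629 (predicted 0.1628) and the force has risen. Releasing and retreating straight up.

Call:
play_rows([
  [-0.3,[0,0,0],[0,0,0]],
  [0,[0,0,0],[0,0,0]],
  [0.2,[0,0,0],[0,0,0]],
  [0.2,[0,0,0],[0,0,0]],
  [0.2,[0,0,0],[0,0,0]],
  [0.2,[0,0,0],[0,0,0]],
])

```text
clock: 11.87
eef_pos: [0.584, 0.0952, 0.1616]
tool_rot: [0.649, 0.76, -0.0, -0.0]
ft_force: [-1.1, -0.2, -0.1]
grip_width: 0.0514
```

Call:
play_rows([
  [0.2,[0,0,-0.5],[0,0,0]],
  [0.2,[0,0,-1],[0,0,0]],
  [0.2,[0,0,-1.5],[0,0,0]],
  [0.2,[0,0,-2],[0,0,0]],
  [0.2,[0,0,-2.5],[0,0,0]],
  [0.2,[0,0,-2.5],[0,0,0]],
  [0.2,[0,0,-2],[0,0,0]],
  [0.2,[-2,0,0],[0,0,0]],
  [0.2,[-4,-2,0],[0,0,0]],
  [0.2,[-4,-2,0],[0,0,0]],
  [0.2,[-4,-2,0],[0,0,0]],
  [0.2,[-4,-2,0],[0,0,0]],
])

```text
clock: 12.87
eef_pos: [0.5363, -0.0848, 0.2831]
tool_rot: [0.649, 0.761, 0.0, 0.001]
ft_force: [1.0, -0.3, 0.3]
grip_width: 0.051
```

Call:
play_rows([
  [0.2,[-3,-2,0],[0,0,0]],
  [0.2,[-3,-2,0],[0,0,0]],
  [0.2,[0,0,0],[0,0,0]],
  [0.2,[0,0,0],[0,0,0]],
  [0.2,[0,0,0],[0,0,0]],
])

```text
clock: 13.28
eef_pos: [0.5069, -0.149, 0.2827]
tool_rot: [0.65, 0.76, 0.001, 0.001]
ft_force: [0.3, 0.6, 0.1]
grip_width: 0.0514
```

```bash
python3 g.py .584 .095 .163;python3 - <<'E'
from h import *
b,d=grab('top'); a,_=grab('side'); C=cloud('top',d)
w=C[165:205,160:200].reshape(-1,3); zt=np.sort(w[:,2])[-10]; print('top',zt,w[abs(w[:,2]-zt)<.005].mean(0))
k=w[abs(w[:,2]-.156)<.003]; print(np.median(C[150:260,60:225,2]))
cv2.imwrite('pics/s6.png',np.hstack([cv2.resize(a[100:220,210:310],(400,480)),cv2.resize(b[150:250,120:200],(384,480))])[...,::-1])
E
```

```text
t 13.28 pos [ 0.5069 -0.149   0.2827] yaw_y 8.95 z [ 1.5e-03  1.0e-04 -1.0e+00] F [0.3 0.6 0.1] w 0.0514
shift cm in tool [22.9  11.39 11.99]
top 0.19711035319829762 [0.58433948 0.09418095 0.19480085]
0.0013134784850284409
```

View pics/s6.png

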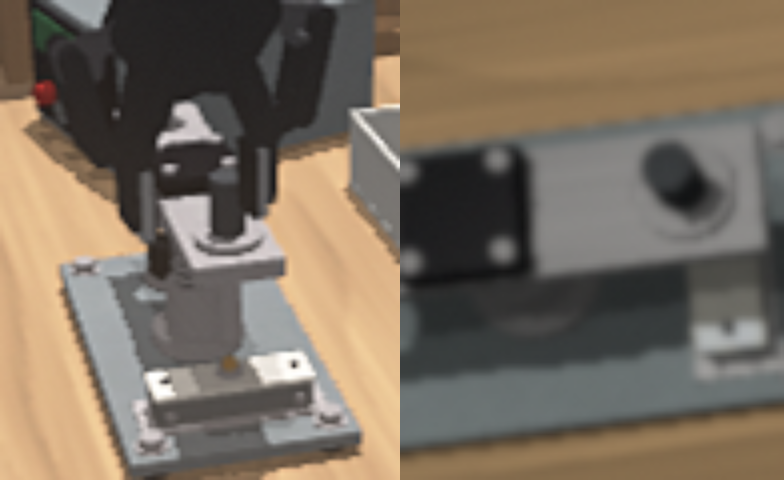

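The rod stands upright with its flange flat on the bar, in the hole over the switch. Its top is at z 0.195–0.197 (expected 0.196), at (0.584,0.094), and the gripper is clear. Handing in.

```bash
python3 -c "
from workcell import bot
print(bot.job_done())"
```

```text
the job is handed in; nothing more can be done
None
```

The long stop rod is hanging upright in the crosshead hole above the limit switch, and the job is handed in. I lifted it out of the rack and lowered it until the flange met the bar. I then let go and moved the arm clear.

**Last checks:**
- **Seating:** the tool stopped at z 0.1629 m (0.1628 predicted) with about 5 N of contact force.
- **After release:** the rod's top is at about z 0.195–0.197 m (0.196 expected), at (0.584, 0.094), within about 1 mm of the estimated hole centre. The pictures show it upright with its flange flat on the bar.
- **Robot:** the gripper is clear of everything with no load on it, and the clock was at about 13.4 s of the 38 s allowed.

No check failed. Some of the faster moves fell short of what I commanded, so I measured and corrected them before the grasp and before lowering the rod. I did not look at the rack again after releasing the rod. The last view of it, just after the lift, showed the short rod and the dowel still in place.

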